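# Clip the flashlight into its charging cradle and switch the charger on

## Task

Put the black flashlight back on charge: push it straight down into the orange spring jaws of the oak charging cradle until it snaps fully home on its seats, with its copper tail end facing the white charging pad and its lens pointing away from it; do not drop it. Then flip the red-tipped charger lever all the way over to its other side, and leave the cup, the headlamp and the carabiner where they are.

Things in the scene. Friction and masses are not known exactly. Their poses are not given: they have to be found in the camera images.
- flashlight: Loose black flashlight, 198 mm long, 0.28 kg, lying flat. Origin: on the tube's axis, mid plain tube (23 mm up when lying). x runs along it to the lens. Plain round tube 34 mm in diameter, x = -68 to +68 mm; hexagonal tail cap, 46 mm across flats, -68 to -86 mm, copper end; hexagonal then round head, 46 mm, bright steel rim, +68 to +112 mm. Lens end slightly heavier.
- flashlight_lens (a point): Centre of the flashlight's lens face, 112 mm from the flashlight's origin along its x.
- cradle: Fixed charging cradle. Origin: on the work surface under the middle of the jaws; z up; x along the trough, away from the pad. Oak plank 14 mm thick, x = -175 to +85, y = -55 to +55 mm. Two grey seats under the tube, x = -58 to -38 and +38 to +58 mm, tops 39 mm up. Between them (x = -38 to +38) only the jaws' hinge rods (y = +-26 mm, tops 24 mm up): room for fingers.
- cradle_home (a point): Where the flashlight's origin lies when fully home: 56 mm above the cradle's origin. Axes are the cradle's; home, the flashlight's x points along the cradle's x (same sense). It then has about 10 mm of play along x each way before its tail cap or head meets the jaws.
- jaw_mouth (a point): Midway between the jaw lips, 71 mm above the cradle's origin. Orange spring jaws on the +y and -y sides, each with two uprights at x = -58 to -38 and +38 to +58 mm. Lips 22 mm apart; 45 degree flares above reach 50 mm apart, 87 mm up. The tube meets the lips with its axis 86 mm up; about 8 to 12 N of downward push spreads them 6 mm each, then they snap shut over it. Its weight alone does not.
- pad (a point): Centre of the copper disc on the white charging pad's face, which looks along the cradle's +x at the jaws; 56 mm up, 100 mm from the cradle's origin. The pad is 18 mm thick (x = -118 to -100 mm), 60 mm wide in y, its top 78 mm up. Turned round, the flashlight's head would not clear it.
- charge (a joint): Charger lever on a black block (50 mm along the cradle's x, 70 mm along its y, top 39 mm up) at cradle x = -145 mm, beyond the pad. 10 mm steel rod, red ball 26 mm in diameter. 0 = off, leaning to the cradle's +y; 1.0 rad = fully on, leaning to its -y. Turns about an axis along the cradle's x at y = 0, 36 mm up; stays where left; yields to 1 to 2 N at the ball.
- charge_tip (a point): Centre of the red ball, 65 mm from the lever's axis: about 93 mm up at both ends of its swing, 101 mm up in mid swing; it goes from 31 mm on the cradle's +y side to 31 mm on its -y side.
- cup: Bystander: grey plastic cup, 76 mm wide, 95 mm tall. Origin: centre of its underside.
- headlamp: Bystander: orange and black headlamp housing, about 50 x 80 x 42 mm. Origin: at its underside.
- carabiner: Bystander: blue carabiner, 113 x 58 x 10 mm, lying flat. Origin: near its middle, 5 mm up.
There are look-alikes about, which are no part of the job. What is meant by the flashlight is not pink or turquoise, and is the larger of those in its own colour.

How it is judged (in metres and radians):
On the way, in this order (a step that is already met when the one before it is completed fails the run):
1. the flashlight is snapped fully home in the jaws, tail to the charging pad, with the charger still off (z of flashlight in the frame of cradle between 0.053 and 0.0585 m and y of flashlight in the frame of cradle between -0.004 and 0.004 m and x of flashlight in the frame of cradle between -0.015 and 0.015 m and angle between the x axis of flashlight and the x axis of cradle, either way round below 0.06 rad and x of flashlight_lens in the frame of cradle above 0.05 m and value of joint charge below 0.4 rad), for 0.2 s.
2. the charger lever is flipped all the way on (value of joint charge above 0.88 rad), for 0.2 s.
At the end, for the whole second after the job is handed in: The flashlight lies fully home in the jaws (its axis within 3 mm of home height and 4 mm sideways, within 15 mm along the trough, in line within 0.06 rad), tail towards the charging pad, at rest, and the lever is fully on (past 0.88 of 1.0 rad) (z of flashlight in the frame of cradle between 0.053 and 0.0585 m and y of flashlight in the frame of cradle between -0.004 and 0.004 m and x of flashlight in the frame of cradle between -0.015 and 0.015 m and angle between the x axis of flashlight and the x axis of cradle, either way round below 0.06 rad and x of flashlight_lens in the frame of cradle above 0.05 m and value of joint charge above 0.88 rad and linear speed of flashlight below 0.01 m/s); the robot touches nothing.
It fails at once if the cup is pushed or carried more than 40 mm (distance of cup from where it was at the start of the episode above 0.04 m).
It fails at once if the headlamp is pushed or carried more than 40 mm (distance of headlamp from where it was at the start of the episode above 0.04 m).
It fails at once if the carabiner is pushed or carried more than 40 mm (distance of carabiner from where it was at the start of the episode above 0.04 m).
It fails at once if the flashlight is dropped from above the jaws (falling faster than 0.5 m/s, out of the fingers' hold, its axis over 90 mm up) (linear speed of flashlight above 0.5 m/s and height (world z) of flashlight above 0.09 m and contact force between the fingers and flashlight below 0.3 N).
It also fails if it takes over 48 s, if anything falls off the work surface, if the arm or the gripper's body presses on something with over 40 N, if the wrist force passes 120 N, or if a joint passes its speed limit or range.

## Robot

A 7-joint arm with a two-finger parallel gripper is mounted at the origin on the work surface. World frame = base frame: x ahead of the robot, y to its left, z up, the work surface at z = 0. Lengths are in mm, angles in rad, forces in N, time in s.
With the tool pointing down it reaches from about 400 to 875 mm from the base axis. Payload 4.4 kg.
Tool frame: the origin (TCP) lies midway between the tips of the shut fingers; the grasp point (between the pads) lies 19 mm behind it (ctrl.pinch_z is the distance from the TCP to the grasp point, in mm); z points along the fingers, y is the line along which they close (so a half turn about z gives the same grasp; the last joint's range is limited). The gripper opens to 85 mm and grips with 20 to 120 N. Pads are 22 mm wide; open, the fingers measure 114 mm over their backs; the gripper's body (76 mm by 85 mm) begins 54 mm behind the grasp point. The pads swing forward as they close: fully open they stand 13 mm farther back than shut.
Start: joints at [-1.187, 0.628, 0.038, 1.517, -0.027, 0.996, -0.02], TCP at [282.59, 585.372, 231.313] pointing down, gripper open.
Joint ranges: [-3.06, 3.06], [-0.37, 2.12], [-1.25, 1.32], [0.18, 2.47], [-1.1, 4.24], [0.23, 1.98], [-2.94, 2.94]. Speed limits (rad/s): [2.57, 2.57, 3.14, 3.14, 3.14, 3.14, 3.14].

## Interface

Orientations are given as [roll, pitch, yaw] about the fixed x, y, z axes, in that order (R = Rz(yaw) Ry(pitch) Rx(roll)).
In Python, from cell import read_state, cams, order, ctrl gives the robot as it stands.
- The arm moves only by the tool move_arm, never from a script. Its argument "targets" is text: rows parted by semicolons, each of 7 numbers parted by spaces: the gripper's target within -1 to 1 (fully open at 1, half-way at 0, shut at -1), then the shift along the tool's x, y, z in cm, then the turn, a rotation vector about the tool's x, y, z in degrees. A call has 1 to 5 rows; each row shifts and turns the commanded pose from where the row before left it, along the tool's axes as they then stand; what a row does not reach is not made up. A row lasts 1/12 s, in which the tool goes at most 41.7 mm and 7.16 degrees, less where a joint would pass 70% of its speed; a pose out of reach is approached as far as the arm can. A call with a gripper value outside its range is refused whole. The fingers move at their own pace and stop on an object; the grip force is fixed at half the most. Time passes only in rows, so rows that do not move let the fingers close. It gives the time, the measured TCP pose, the force, the opening and the grip force at its end, in the units of the state.
- read_state(): the state, without advancing time (a new reading comes with each control period).
- cams.get_image(name): name is "scene" or "top" or "wrist"; returns a dict with "color" (480x640x3 uint8, red, green, blue), "fovy" (degrees; the focal length in pixels is half the picture's height over the tangent of half this angle, whatever the lens; pixels are square), "cx", "cy" (the principal point, pixels), "rvec" (rotation vector, rad) and "tvec" (3), from world to camera coordinates, as OpenCV has them. Camera axes: x right, y down, z forward; pixel columns grow to the right and rows downward; lengths in mm; the calibration is good to about 2 mm. A picture is of the moment at which its call begins. There is no depth.
- order.finish_job(): hands the job in; it is judged then, once.
The state is a dict: "clock": time; "qpos": joint angles; "qd": joint speeds; "tau": joint torques, N m; "eef_pos": TCP position; "tool_rot": TCP orientation; "force": force on the tool from outside, world axes, zero at the start; "torque": the same for the moment, N m; "width": finger opening in mm; "gripper_force": force on a finger pad.
Only numpy, scipy, OpenCV 4.12 (cv2) and the standard library are available. Lean on these libraries where they do the work, as an engineer would, in place of code of your own. Each camera call takes 0.05 s, during which the arm holds its last target. There are 200 camera calls.

## Working session

There is one attempt and no reset: what is moved stays moved. The work goes in short steps, Python scripts to look and compute and a tool call to move; the robot and the scene stay as the last step left them, time stands still between calls to the robot, and variables do not carry over. Pictures are saved under pics/ and viewed, at most 10 in all, crops included, and the job is handed in when it is done.

Besides the shell and the picture viewer there is one more tool, called after "Call:" by a JSON object that holds its "method" and its "body", one argument or row to a line. move_arm: Moves the arm, as the interface text tells. Its arguments: {"type":"object","properties":{"targets":{"type":"string"}},"required":["targets"]}

```bash
mkdir -p pics; ls; cat > h.py <<'E'
import numpy as np, cv2
from scipy.spatial.transform import Rotation as R
from cell import read_state, cams, order, ctrl
def grab(n, save=None):
    d=cams.get_image(n)
    if save: cv2.imwrite('pics/'+save, cv2.cvtColor(d['color'],cv2.COLOR_RGB2BGR))
    return d
def K(d):
    f=240/np.tan(np.radians(d['fovy'])/2); return np.array([[f,0,d['cx']],[0,f,d['cy']],[0,0,1.]])
def ray(d,p):
    M=cv2.Rodrigues(np.array(d['rvec'],float))[0]; t=np.array(d['tvec'],float).ravel()
    return -M.T@t, M.T@np.linalg.inv(K(d))@np.array([p[0],p[1],1.])
def onz(d,p,z):
    c,v=ray(d,p); return c+v*(z-c[2])/v[2]
def proj(d,P):
    return cv2.projectPoints(np.array(P,float).reshape(-1,3),np.array(d['rvec'],float),np.array(d['tvec'],float),K(d),None)[0].reshape(-1,2)
def totool(Rw, v): return Rw.T@v
E
python3 - <<'E'
from h import *
import pickle
D={n:grab(n,n+'0.png') for n in('scene','top')}
pickle.dump(D,open('d0.pkl','wb'))
for n in D: print(n,{k:v for k,v in D[n].items() if k!='color'}, ray(D[n],(320,240)))
s=read_state();print(s['eef_pos'],s['tool_rot'],s['width'],ctrl.pinch_z)
E
```

```text
pics
scene {'fovy': 55.043448542669, 'cx': 310.0706988997992, 'cy': 234.3574681094857, 'rvec': array([ 1.17290617,  2.37613078, -0.90688943]), 'tvec': array([ 374.25311081, -250.25452481, 1140.21673101])} (array([994.56488392, 264.05059803, 666.26187432]), array([-0.55285932, -0.37083333, -0.74662171]))
top {'fovy': 57.3154820761003, 'cx': 318.8863226917247, 'cy': 238.61760510102053, 'rvec': array([ 2.17842057, -2.18772312,  0.10524814]), 'tvec': array([-32.46610854, 546.17314726, 831.12564878])} (array([473.25434308, -25.182763  , 874.94294342]), array([ 0.08200754, -0.0137693 , -0.99654479]))
[282.32424905 584.85564658 230.47856055] [-3.13988305e+00 -1.18342142e-06  2.69179814e+00] 85.48646826902569 18.700000000000003
```

View pics/scene0.png

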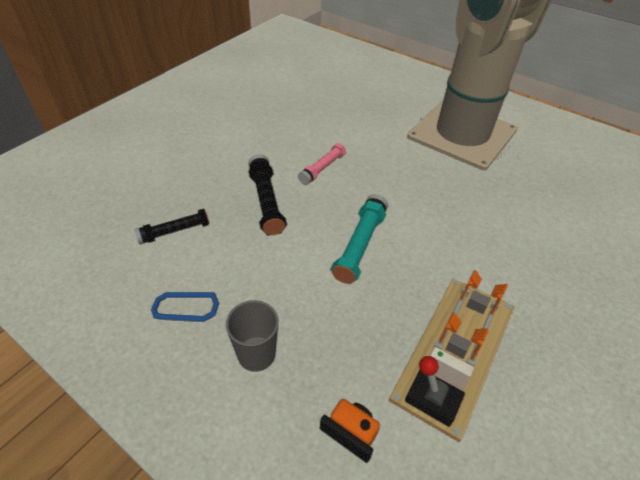

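View pics/top0.png

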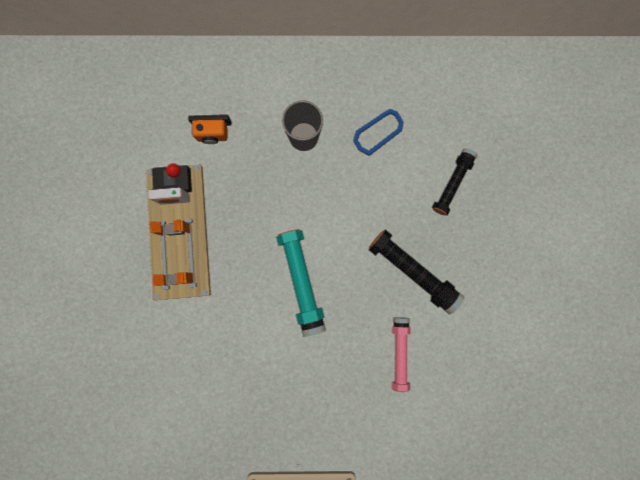

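Scene: the flashlight candidates, by pixel in the top view, are:
- large black (415,272)
- small black (455,182)
- turquoise (300,283)
- pink (401,355)

By the description it is the large black one: copper tail at (380,241), lens at (455,300). The cradle is at (178,232) with its lever and pad end up-image, so its +x points toward the robot base. The red ball is at (173,170).

```bash
python3 - <<'E'
from h import *
import pickle
D=pickle.load(open('d0.pkl','rb')); T,S=D['top'],D['scene']
def hsv(d): return cv2.cvtColor(d['color'],cv2.COLOR_RGB2HSV).astype(int)
def pts(m,box):
    mm=np.zeros_like(m); x0,y0,x1,y1=box; mm[y0:y1,x0:x1]=m[y0:y1,x0:x1]
    ys,xs=np.nonzero(mm); return np.c_[xs,ys].astype(float)
h=hsv(T)
dark=(h[...,2]<70)
p=pts(dark,(362,222,475,320)); W=np.array([onz(T,q,23)[:2] for q in p])
c=W.mean(0);u=np.linalg.svd(W-c,full_matrices=False)[2][0]
# toward lens
if u@(onz(T,(455,300),23)[:2]-onz(T,(380,241),23)[:2])<0:u=-u
s=(W-c)@u; print('flash dark c',c,'u',u,'ang',np.arctan2(u[1],u[0]),'ext',s.min(),s.max())
n=np.array([-u[1],u[0]]); t=(W-c)@n
for a in range(-90,110,15):
    k=(s>a)&(s<a+15); 
    if k.any(): print(a,t[k].min().round(1),t[k].max().round(1))
hs=hsv(S)
def copper(hh): return ((hh[...,0]<14)|(hh[...,0]>172))&(hh[...,1]>90)&(hh[...,2]>60)
pc=pts(copper(hs),(255,212,292,240)); print('copper scene',pc.mean(0),len(pc),onz(S,pc.mean(0),23))
pc=pts(copper(h),(365,225,395,252)); print('copper top',len(pc), onz(T,pc.mean(0),23) if len(pc) else 0)
# wood
def wood(hh): return (hh[...,0]>8)&(hh[...,0]<28)&(hh[...,1]>70)&(hh[...,2]>90)
for d,hh,b in((T,h,(135,155,225,310)),(S,hs,(380,265,525,445))):
    m=cv2.morphologyEx(wood(hh).astype(np.uint8),cv2.MORPH_OPEN,np.ones((3,3)))
    p=pts(m,b); W=np.array([onz(d,q,14)[:2] for q in p],np.float32)
    r=cv2.minAreaRect(W);print('plank',r, cv2.boxPoints(r).round(1).tolist())
red=lambda hh:((hh[...,0]<5)|(hh[...,0]>175))&(hh[...,1]>180)&(hh[...,2]>110)
P=[]
for d,hh,b in((T,h,(155,155,190,190)),(S,hs,(412,350,445,380))):
    p=pts(red(hh),b).mean(0); P.append(ray(d,p)); print('ball',p,onz(d,p,93))
A=[];B=[]
for c,v in P:
    v=v/np.linalg.norm(v); M=np.eye(3)-np.outer(v,v); A.append(M);B.append(M@c)
print('ball tri',np.linalg.lstsq(np.vstack(A),np.hstack(B),rcond=None)[0])
for n,z in(('cup',T),):
    print('cup',onz(T,(303,118),95),'head',onz(T,(210,130),42),'carab',onz(T,(379,131),5))
crop=T['color'][210:330,340:490]; cv2.imwrite('pics/crop0.png',cv2.resize(crop[...,::-1],None,fx=4,fy=4))
E
```

```text
flash dark c [ 480.84598929 -222.64729262] u [-0.64264449 -0.76616451] ang -2.2687412139452148 ext -98.89947322767942 92.46761119842691
-90 -25.3 25.3
-75 -16.1 16.3
-60 -16.2 16.2
-45 -16.0 16.4
-30 -16.1 16.3
-15 -16.2 16.1
0 -16.0 16.5
15 -16.4 16.2
30 -15.9 16.2
45 -25.3 24.7
60 -25.4 25.4
75 -22.9 24.3
90 -13.3 17.1
copper scene [273.40604027 226.15771812] 298 [ 544.65678664 -146.84235227   23.        ]
copper top 47 [ 545.76908695 -147.71579654   23.        ]
plank ((561.8516845703125, 242.73416137695312), (257.4431457519531, 110.81735229492188), 4.718547821044922) [[429.0, 287.3999938964844], [438.1000061035156, 176.89999389648438], [694.7000122070312, 198.10000610351562], [685.5999755859375, 308.5]]
plank ((545.7796630859375, 242.588134765625), (304.09600830078125, 109.25658416748047), 4.711008548736572) [[389.79998779296875, 284.5], [398.70001220703125, 175.6999969482422], [701.7999877929688, 200.60000610351562], [692.7999877929688, 309.5]]
ball [172.06666667 169.525     ] [666.25558899 230.41349922  93.        ]
ball [428.516 365.212] [662.0935126  227.56501394  93.        ]
ball tri [665.05398987 228.25616199  98.46140432]
cup [760.93274899  -6.03890764  95.        ] head [756.68828425 175.6213973   42.        ] carab [ 766.84160204 -158.32041695    5.        ]
```

View pics/crop0.png

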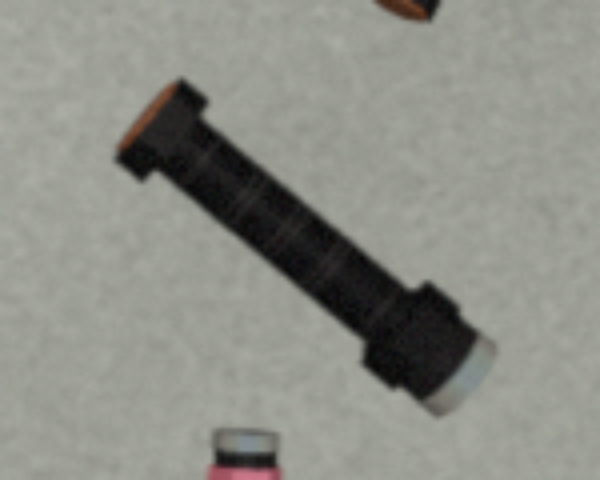

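The crop shows the large black flashlight alone: copper tail up-left, steel rim and lens lower-right, matching the description. Now I'll go over the cradle for a wrist look on the way.

Call:
{"method": "move_arm", "body": {
  "targets": "1 -3.5 -2.2 0 0 0 0;1 -3.5 -2.2 0 0 0 0;1 -3.5 -2.2 0 0 0 0;1 -3.5 -2.2 0 0 0 0;1 -3.5 -2.2 0 0 0 0"
}}

```text
clock: 0.52
eef_pos: [392.8, 408.3, 231.0]
tool_rot: [-3.141, -0.0, 2.692]
force: [0.3, 0.1, 0.2]
width: 85.6
gripper_force: 0.0
```

Call:
{"method": "move_arm", "body": {
  "targets": "1 -3.5 -2.2 -1 0 0 0;1 -3.5 -2.2 -1 0 0 0;1 -3.5 -2.2 -1 0 0 0;1 -3.5 -2.2 -1 0 0 0;1 -3.5 -2.2 -1 0 0 0"
}}

```text
clock: 0.93
eef_pos: [500.3, 236.7, 280.5]
tool_rot: [-3.141, -0.0, 2.692]
force: [0.7, 0.5, -0.3]
width: 85.3
gripper_force: 0.0
```

```bash
python3 - <<'E'
from h import *
import pickle
d=grab('wrist','w1.png'); pickle.dump(d,open('w1.pkl','wb'))
s=read_state();print(s['clock'],s['eef_pos'],s['tool_rot'],s['qpos']);print({k:v for k,v in d.items() if k!='color'},ray(d,(320,240)))
E
```

```text
0.9833 [507.14011571 226.66405698 282.65619497] [-3.13951788  0.00886459  2.67930267] [-0.52518994  0.4342313   0.07196902  1.72396853 -0.0264027   0.98084
  0.66321121]
{'fovy': 69.59003329183322, 'cx': 319.6187798518217, 'cy': 242.42528323058022, 'rvec': array([-2.45022206, -1.53756367, -0.21901202]), 'tvec': array([-431.3294161 , -382.71803771,  329.37863616])} (array([435.47137158, 268.92743264, 423.14438203]), array([ 0.24640803, -0.11847439, -0.96192382]))
```

View pics/w1.png

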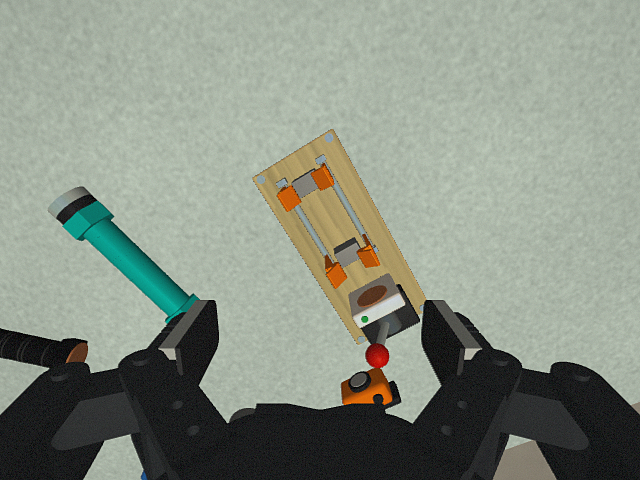

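```bash
python3 - <<'E'
from h import *
import pickle
d=pickle.load(open('w1.pkl','rb')); h=cv2.cvtColor(d['color'],cv2.COLOR_RGB2HSV).astype(int)
wood=((h[...,0]>8)&(h[...,0]<28)&(h[...,1]>50)&(h[...,2]>90)).astype(np.uint8); m=np.zeros_like(wood);m[120:345,245:425]=wood[120:345,245:425]
m=cv2.morphologyEx(m,cv2.MORPH_OPEN,np.ones((3,3)))
ys,xs=np.nonzero(m);W=np.array([onz(d,q,14)[:2] for q in zip(xs,ys)],np.float32);r=cv2.minAreaRect(W);print('plank',r,cv2.boxPoints(r).round(1).tolist())
org=((h[...,0]<14)&(h[...,1]>180)&(h[...,2]>120)).astype(np.uint8)
n,l,st,ce=cv2.connectedComponentsWithStats(org)
for i in range(1,n):
    if st[i,4]>60: print('orange',ce[i],st[i],onz(d,ce[i],80).round(1))
print('corners',onz(d,(252,178),14),onz(d,(333,129),14))
# current estimate projected
O=np.array([517,239,0]);ex=np.array([-.9966,-.0822,0]);ey=np.array([.0822,-.9966,0]);ez=np.array([0,0,1])
w=lambda x,y,z:O+x*ex+y*ey+z*ez
for n,p in dict(c1=(85,-55,14),c2=(85,55,14),seat1=(48,0,39),seat2=(-48,0,39),pad=(-100,0,56),ball=(-145,31,93)).items(): print(n,proj(d,w(*p)))
print('ball',onz(d,(377,356),93),onz(d,(377,356),96))
E
```

```text
plank ((561.7418212890625, 244.1537628173828), (259.0466003417969, 109.72055053710938), 4.675793170928955) [[428.20001220703125, 288.29998779296875], [437.1000061035156, 178.89999389648438], [695.2999877929688, 200.0], [686.4000244140625, 309.3999938964844]]
orange [322.11186441 178.05423729] [311 165  23  26 295] [467.3 256.   80. ]
orange [288.82098765 197.92901235] [277 186  24  26 324] [470.6 217.6  80. ]
orange [368.1779661  258.17372881] [357 248  23  20 236] [563.2 263.6  80. ]
orange [336.28888889 275.10740741] [326 263  21  26 270] [565.9 225.4  80. ]
orange [378.10561056 357.72607261] [368 348  21  20 303] [678.7 225.7  80. ]
orange [368.81382979 394.34042553] [343 383  49  22 376] [720.1 196.   80. ]
corners [437.7273533  179.66144817  14.        ] [429.62350117 288.2103378   14.        ]
c1 [[331.18514388 128.00110166]]
c2 [[249.77761931 178.21151473]]
seat1 [[305.48412387 184.14932691]]
seat2 [[347.89246152 255.27951681]]
pad [[370.89629873 296.57491596]]
ball [[370.09202569 356.35644026]]
ball [666.94617319 227.05567983  93.        ] [664.84277709 227.43616566  96.        ]
```

Wrist view: cradle in clear view, jaws at (288,197), (322,177), (336,274), (369,256), and ball at (377,356). All views agree on a cradle origin of about (517,240), with its axis 4.7° off. Now on to the flashlight.

```bash
cat >> h.py <<'E'
def rows(p0,yaw0,p1,yaw1,n,g=1):
    st=(np.array(p1,float)-p0)/n/10; dt=-(yaw1-yaw0)/n   # cm, deg (tool z down)
    out=[]
    for k in range(n):
        a=np.radians(yaw0-dt*k); out.append('%g %.2f %.2f %.2f 0 0 %.2f'%(g,st[0]*np.cos(a)+st[1]*np.sin(a), st[0]*np.sin(a)-st[1]*np.cos(a), -st[2], dt))
    for i in range(0,n,5): print(';'.join(out[i:i+5]))
E
python3 - <<'E'
from h import *
rows((502,235,280),154.2,(489.5,-212.8,130),50,15)
E
```

```text
1 -1.22 -2.72 1.00 0 0 6.95;1 -1.54 -2.56 1.00 0 0 6.95;1 -1.84 -2.35 1.00 0 0 6.95;1 -2.11 -2.11 1.00 0 0 6.95;1 -2.35 -1.84 1.00 0 0 6.95
1 -2.56 -1.54 1.00 0 0 6.95;1 -2.73 -1.22 1.00 0 0 6.95;1 -2.85 -0.88 1.00 0 0 6.95;1 -2.94 -0.53 1.00 0 0 6.95;1 -2.98 -0.17 1.00 0 0 6.95
1 -2.98 0.19 1.00 0 0 6.95;1 -2.94 0.55 1.00 0 0 6.95;1 -2.85 0.90 1.00 0 0 6.95;1 -2.72 1.24 1.00 0 0 6.95;1 -2.55 1.56 1.00 0 0 6.95
```

Call:
{"method": "move_arm", "body": {
  "targets": "1 -1.2 -2.7 1 0 0 7;1 -1.5 -2.6 1 0 0 7;1 -1.8 -2.4 1 0 0 7;1 -2.1 -2.1 1 0 0 7;1 -2.4 -1.8 1 0 0 7"
}}

```text
clock: 1.4
eef_pos: [494.1, 88.4, 229.7]
tool_rot: [-3.141, -0.0, 2.075]
force: [0.2, -0.7, 0.5]
width: 85.5
gripper_force: 0.0
```

Call:
{"method": "move_arm", "body": {
  "targets": "1 -2.6 -1.5 1 0 0 7;1 -2.7 -1.2 1 0 0 7;1 -2.9 -0.9 1 0 0 7;1 -2.9 -0.5 1 0 0 7;1 -3 -0.2 1 0 0 7"
}}

```text
clock: 1.82
eef_pos: [489.9, -60.9, 179.7]
tool_rot: [-3.141, 0.0, 1.464]
force: [0.6, -0.9, 0.0]
width: 85.6
gripper_force: 0.0
```

Call:
{"method": "move_arm", "body": {
  "targets": "1 -3 0.2 1 0 0 7;1 -2.9 0.6 1 0 0 7;1 -2.9 0.9 1 0 0 7;1 -2.7 1.2 1 0 0 7;1 -2.6 1.6 1 0 0 7"
}}

```text
clock: 2.23
eef_pos: [484.3, -210.7, 129.5]
tool_rot: [-3.141, 0.0, 0.854]
force: [0.3, 0.1, -0.3]
width: 85.1
gripper_force: 0.0
```

Call:
{"method": "move_arm", "body": {
  "targets": "1 0 0 0 0 0 0;1 0 0 0 0 0 0;1 0 0 0 0 0 0"
}}

```text
clock: 2.48
eef_pos: [484.5, -209.0, 129.9]
tool_rot: [-3.14, -0.0, 0.86]
force: [-0.5, 0.2, 0.1]
width: 85.5
gripper_force: 0.0
```

```bash
python3 - <<'E'
from h import *
import pickle
d=grab('wrist','w2.png'); pickle.dump(d,open('w2.pkl','wb'))
s=read_state();print(s['clock'],s['eef_pos'],s['tool_rot'],s['qpos'])
h=cv2.cvtColor(d['color'],cv2.COLOR_RGB2HSV).astype(int)
print(proj(d,[(489.5,-212.8,23),(545,-147,23),(489.5-72,-212.8-86,23)]))
E
```

```text
2.5333 [ 484.81753951 -208.41899644  130.1143733 ] [-3.14044186e+00 -6.92340971e-04  8.61406803e-01] [ 0.04489247  0.6482748   0.47255749  1.96317664 -0.47856905  0.64206755
  0.11648501]
[[330.02168789 240.41660042]
 [329.81675222 118.95230447]
 [330.7258248  368.40317618]]
```

View pics/w2.png

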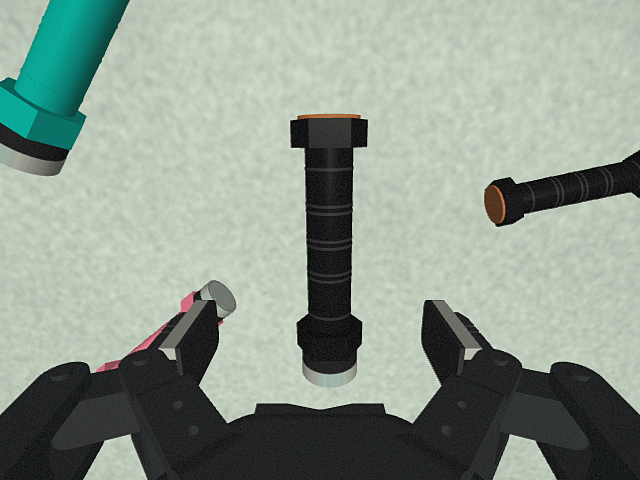

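Wrist view: the flashlight runs straight along the tool's x, tube centred at column 329, copper tail at (330,117), lens at (330,375), and the fingers straddle it. I'll shift +6.4 mm along tool y and go down.

Call:
{"method": "move_arm", "body": {
  "targets": "1 0 0.64 3.1 0 0 0;1 0 0 3.2 0 0 0;1 0 0 3.2 0 0 0;1 0 0 3.1 0 0 0;1 0 0 0 0 0 0"
}}

```text
clock: 2.95
eef_pos: [486.9, -210.5, 0.0]
tool_rot: [-3.133, 0.001, 0.862]
force: [0.2, 0.7, -0.4]
width: 85.7
gripper_force: 0.0
```

Call:
{"method": "move_arm", "body": {
  "targets": "-1 0 0 0 0 0 0;-1 0 0 0 0 0 0;-1 0 0 0 0 0 0;-1 0 0 0 0 0 0;-1 0 0 0 0 0 0"
}}

```text
clock: 3.37
eef_pos: [490.5, -214.0, 6.3]
tool_rot: [3.139, -0.001, 0.86]
force: [-1.3, 2.3, 8.0]
width: 32.4
gripper_force: 58.8
```

Call:
{"method": "move_arm", "body": {
  "targets": "-1 0 0 0 0 0 0;-1 0 0 0 0 0 0;-1 0 0 0 0 0 0;-1 0 0 0 0 0 0;-1 0 0 0 0 0 0"
}}

```text
clock: 3.78
eef_pos: [490.6, -214.0, 6.3]
tool_rot: [3.139, -0.002, 0.86]
force: [-0.8, 1.2, 8.7]
width: 32.6
gripper_force: 58.7
```

```bash
python3 - <<'E'
from h import *
rows((490,-213.5,145),49.3,(517,240,145),4.7,15,-1)
E
```

```text
-1 2.41 -1.84 -0.00 0 0 2.97;-1 2.31 -1.96 -0.00 0 0 2.97;-1 2.21 -2.07 -0.00 0 0 2.97;-1 2.10 -2.19 -0.00 0 0 2.97;-1 1.98 -2.29 -0.00 0 0 2.97
-1 1.86 -2.39 -0.00 0 0 2.97;-1 1.73 -2.48 -0.00 0 0 2.97;-1 1.60 -2.57 -0.00 0 0 2.97;-1 1.46 -2.65 -0.00 0 0 2.97;-1 1.33 -2.72 -0.00 0 0 2.97
-1 1.18 -2.79 -0.00 0 0 2.97;-1 1.04 -2.85 -0.00 0 0 2.97;-1 0.89 -2.90 -0.00 0 0 2.97;-1 0.74 -2.94 -0.00 0 0 2.97;-1 0.58 -2.97 -0.00 0 0 2.97
```

Call:
{"method": "move_arm", "body": {
  "targets": "-1 0 0 -1 0 0 0;-1 0 0 -3 0 0 0;-1 0 0 -3.5 0 0 0;-1 0 0 -3.5 0 0 0;-1 0 0 -3 0 0 0"
}}

```text
clock: 4.2
eef_pos: [489.3, -214.1, 147.1]
tool_rot: [3.141, -0.0, 0.859]
force: [0.9, -0.1, -4.1]
width: 32.6
gripper_force: 60.3
```

Held and lifted (the force reading shows about 3 N of weight). Next, the transit to the cradle.

Call:
{"method": "move_arm", "body": {
  "targets": "-1 2.4 -1.8 0 0 0 3;-1 2.3 -2 0 0 0 3;-1 2.2 -2.1 0 0 0 3;-1 2.1 -2.2 0 0 0 3;-1 2 -2.3 0 0 0 3"
}}

```text
clock: 4.62
eef_pos: [498.1, -60.8, 145.3]
tool_rot: [-3.141, -0.001, 0.594]
force: [0.5, 0.6, -2.7]
width: 32.2
gripper_force: 60.6
```

Call:
{"method": "move_arm", "body": {
  "targets": "-1 1.9 -2.4 0 0 0 3;-1 1.7 -2.5 0 0 0 3;-1 1.6 -2.6 0 0 0 3;-1 1.5 -2.7 0 0 0 3;-1 1.3 -2.7 0 0 0 3"
}}

```text
clock: 5.03
eef_pos: [507.5, 91.5, 145.1]
tool_rot: [-3.141, -0.001, 0.333]
force: [0.4, 0.1, -2.8]
width: 32.3
gripper_force: 60.6
```

Call:
{"method": "move_arm", "body": {
  "targets": "-1 1.2 -2.8 0 0 0 3;-1 1 -2.8 0 0 0 3;-1 0.9 -2.9 0 0 0 3;-1 0.7 -2.9 0 0 0 3;-1 0.6 -2.9 0 0 0 2.6"
}}

```text
clock: 5.45
eef_pos: [517.2, 241.1, 145.1]
tool_rot: [-3.141, 0.0, 0.079]
force: [0.1, -1.5, -2.8]
width: 31.8
gripper_force: 60.6
```

Call:
{"method": "move_arm", "body": {
  "targets": "-1 0 0 0 0 0 0;-1 0 0 0 0 0 0;-1 0 0 0 0 0 0;-1 0 0 0 0 0 0"
}}

```text
clock: 5.78
eef_pos: [517.9, 237.7, 144.9]
tool_rot: [3.141, -0.0, 0.079]
force: [-0.3, -0.5, -3.1]
width: 32.5
gripper_force: 60.5
```

```bash
python3 - <<'E'
from h import *
import pickle
D={n:grab(n,n+'3.png') for n in('scene','top','wrist')}
pickle.dump(D,open('d3.pkl','wb'))
s=read_state();print(s['clock'],s['eef_pos'],s['tool_rot'],s['qpos'])
cv2.imwrite('pics/m3.png',np.hstack([D['wrist']['color'][::1,130:510,::-1],D['scene']['color'][120:,300:640,::-1].copy() if 0 else cv2.resize(D['scene']['color'][180:480,340:560,::-1],(352,480))]))
E
```

```text
5.9333 [518.16374183 237.84902574 144.66862015] [-3.14141923e+00 -8.40166191e-05  7.86167888e-02] [-0.96022565  0.76948754  0.80516991  1.84340138 -0.72900039  0.85294951
 -1.27959039]
```

View pics/m3.png

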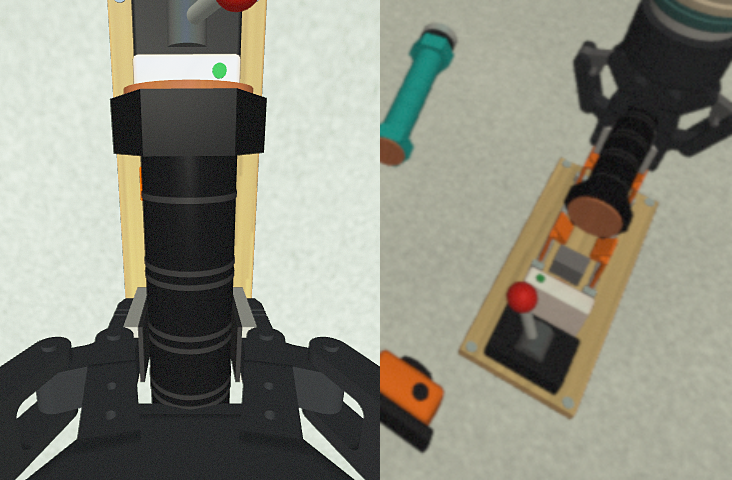

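Wrist and scene views: the flashlight is held level over the cradle, copper tail toward the pad, tube parallel to the plank. Next I measure the small offsets.

```bash
python3 - <<'E'
from h import *
import pickle
D=pickle.load(open('d3.pkl','rb')); d=D['wrist']; c=d['color'].astype(int); h=cv2.cvtColor(d['color'],cv2.COLOR_RGB2HSV).astype(int)
O=np.array([517,240,0]);a=np.radians(184.7);ex=np.array([np.cos(a),np.sin(a),0]);ey=np.array([-ex[1],ex[0],0])
cr=lambda P:(round(float((P-O)@ex),1),round(float((P-O)@ey),1))
wood=(h[...,0]>8)&(h[...,0]<28)&(h[...,1]>50)&(h[...,2]>90)
for r in (30,170,200,230,260):
    x=np.nonzero(wood[r])[0]; x=x[(x>220)&(x<420)]
    dk=np.nonzero((h[r,240:420,2]<75))[0]+240
    L,Rr=onz(d,(x.min(),r),14),onz(d,(x.max()+1,r),14)
    t=[onz(d,(q,r),161.5) for q in (dk.min(),dk.max()+1)] if r>100 else None
    print(r,'plank edges',cr(L),cr(Rr),'tube',None if t is None else (cr(t[0]),cr(t[1])))
# tail cap front top edge rows: cap top face z=161.5+23
print('cap/tube edge',cr(onz(d,(319,155),161.5+20)), 'tail top edge', cr(onz(d,(319,90),184)))
print('seat/pad top edge',cr(onz(d,(319,83),78)))
# scene copper disc
hs=cv2.cvtColor(D['scene']['color'],cv2.COLOR_RGB2HSV).astype(int)
m=((hs[...,0]<14)|(hs[...,0]>172))&(hs[...,1]>80)&(hs[...,1]<190)&(hs[...,2]>50)
mm=np.zeros(m.shape,np.uint8);mm[295:335,450:500]=m[295:335,450:500]
n,l,st,ce=cv2.connectedComponentsWithStats(mm);i=1+np.argmax(st[1:,4]);print('copper',ce[i],st[i],onz(D['scene'],ce[i],161.5),cr(onz(D['scene'],ce[i],161.5)))
E
```

```text
30 plank edges (-146.5, -54.7) (-146.1, 54.3) tube None
170 plank edges (-50.5, -54.3) (-50.1, 54.4) tube ((-61.9, -15.7), (-61.8, 18.3))
200 plank edges (-27.1, -54.2) (-26.6, 54.8) tube ((-51.1, -15.8), (-51.0, 18.3))
230 plank edges (-2.4, -54.9) (-2.0, 54.5) tube ((-39.8, -15.9), (-39.6, 18.3))
260 plank edges (23.5, -54.8) (23.9, 54.9) tube ((-27.8, -16.0), (-27.7, 18.7))
cap/tube edge (-67.8, 1.2) tail top edge (-85.3, 1.3)
seat/pad top edge (-102.8, 1.2)
copper [473.71176471 314.92647059] [450 302  42  28 680] [602.95671979 246.0595338  161.5       ] (-86.2, 1.0)
```

Frame confirmed (plank edges at ±54.5 mm). The tube sits at y = +1.2 mm and x is within 1 mm. I'll correct by -1.2 mm and lower it to the lips.

Call:
{"method": "move_arm", "body": {
  "targets": "-1 0 -0.12 2 0 0 0;-1 0 0 2 0 0 0;-1 0 0 2 0 0 0;-1 0 0 1 0 0 0;-1 0 0 0 0 0 0"
}}

```text
clock: 6.35
eef_pos: [516.5, 239.3, 72.4]
tool_rot: [3.141, 0.004, 0.08]
force: [-0.4, 0.7, -2.7]
width: 32.5
gripper_force: 60.4
```

Call:
{"method": "move_arm", "body": {
  "targets": "-1 0 0 0.7 0 0 0;-1 0 0 0.7 0 0 0;-1 0 0 0.7 0 0 0;-1 0 0 0.7 0 0 0;-1 0 0 0.4 0 0 0"
}}

```text
clock: 6.77
eef_pos: [518.4, 240.1, 42.0]
tool_rot: [-3.142, -0.001, 0.08]
force: [-1.0, -0.7, -5.1]
width: 32.3
gripper_force: 60.3
```

Call:
{"method": "move_arm", "body": {
  "targets": "-1 0 0 0.2 0 0 0;-1 0 0 0.2 0 0 0;-1 0 0 0 0 0 0;-1 0 0 0 0 0 0"
}}

```text
clock: 7.1
eef_pos: [517.5, 239.6, 39.3]
tool_rot: [-3.141, 0.001, 0.081]
force: [-3.5, -2.4, 6.6]
width: 32.1
gripper_force: 61.7
```

At home height (TCP 39.3 mm, seat reaction of about 9 N). Release and lift.

Call:
{"method": "move_arm", "body": {
  "targets": "1 0 0 0 0 0 0;1 0 0 0 0 0 0;1 0 0 0 0 0 0;1 0 0 0 0 0 0;1 0 0 0 0 0 0"
}}

```text
clock: 7.52
eef_pos: [518.0, 240.5, 38.3]
tool_rot: [-3.141, -0.0, 0.081]
force: [0.7, -0.1, -0.2]
width: 85.5
gripper_force: 0.0
```

Call:
{"method": "move_arm", "body": {
  "targets": "1 0 0 -1 0 0 0;1 0 0 -3 0 0 0;1 0 0 -3.5 0 0 0;1 0 0 -3.5 0 0 0;-1 0 0 -3 0 0 0"
}}

```text
clock: 7.93
eef_pos: [518.3, 239.8, 181.1]
tool_rot: [3.141, -0.001, 0.08]
force: [0.0, 0.2, -0.7]
width: 75.4
gripper_force: 0.0
```

Call:
{"method": "move_arm", "body": {
  "targets": "-1 0 0 0 0 0 0;-1 0 0 0 0 0 0;-1 0 0 0 0 0 0;-1 0 0 0 0 0 0;-1 0 0 0 0 0 0"
}}

```text
clock: 8.35
eef_pos: [517.1, 240.1, 177.1]
tool_rot: [3.141, 0.002, 0.081]
force: [0.7, -0.1, 0.5]
width: 11.9
gripper_force: 0.0
```

```bash
python3 - <<'E'
from h import *
import pickle
D={n:grab(n,n+'4.png') for n in('scene','wrist')}
pickle.dump(D,open('d4.pkl','wb'))
s=read_state();print(s['clock'],s['eef_pos'],s['tool_rot'],s['qpos'])
d=D['wrist']; h=cv2.cvtColor(d['color'],cv2.COLOR_RGB2HSV).astype(int)
O=np.array([517,240,0]);a=np.radians(184.7);ex=np.array([np.cos(a),np.sin(a),0]);ey=np.array([-ex[1],ex[0],0])
cr=lambda P:(np.array([(P-O)@ex,(P-O)@ey,P[2]])).round(1)
w=lambda x,y,z:O+x*ex+y*ey+np.array([0,0,z])
P=[]
for n,dd,b in(('w',d,None),('s',D['scene'],(405,345,450,385))):
    hh=cv2.cvtColor(dd['color'],cv2.COLOR_RGB2HSV).astype(int)
    m=(((hh[...,0]<5)|(hh[...,0]>175))&(hh[...,1]>180)&(hh[...,2]>110)).astype(np.uint8)
    k,l,st,ce=cv2.connectedComponentsWithStats(m); 
    for i in range(1,k):
        if st[i,4]>60: print(n,ce[i],st[i],cr(onz(dd,ce[i],93)),cr(onz(dd,ce[i],97)))
print('expected tail top',proj(d,w(-86,0,79)), 'cap edge',proj(d,w(-68,0,79)),'tube edges',proj(d,[w(-10,17,56),w(-10,-17,56)]))
cv2.imwrite('pics/m4.png',np.hstack([d['color'][:,130:510,::-1],cv2.resize(D['scene']['color'][180:480,340:560,::-1],(352,480))]))
E
```

```text
8.45 [517.43315849 239.99139285 177.3166934 ] [3.14072046e+00 1.67635487e-03 8.05672539e-02] [-0.98801131  0.73270128  0.84670991  1.81390098 -0.68218969  0.91738658
 -1.31950365]
w [364.4479638    9.90497738] [342   0  46  25 884] [-142.8   24.6   93. ] [-141.5   24.2   97. ]
s [428.37944664 365.22529644] [420 357  18  18 253] [-143.7   24.4   93. ] [-146.    24.4   97. ]
expected tail top [[321.20527207 117.14453449]] cap edge [[321.21682671 145.63191092]] tube edges [[342.82129927 222.16596207]
 [299.3586933  222.24841166]]
```

View pics/m4.png

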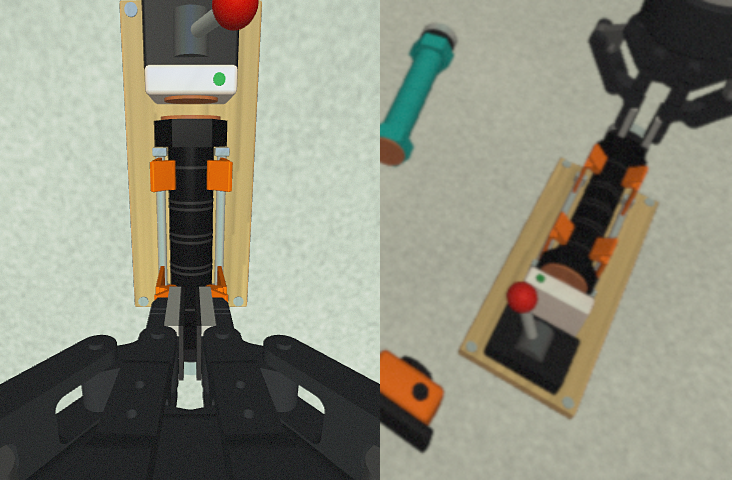

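The flashlight is home: symmetric between the jaw flares, tail edge at (191,117) in the crop against 117 expected, and facing the pad. The lever is still off, ball at cradle (-145, 24, 97). Next I move the shut fingers to the ball's +y side.

Call:
{"method": "move_arm", "body": {
  "targets": "-1 2.9 1.5 0 0 0 0;-1 2.9 1.5 0 0 0 0;-1 2.9 1.5 0 0 0 0;-1 2.9 1.5 0 0 0 0;-1 2.9 1.5 0 0 0 0"
}}

```text
clock: 8.87
eef_pos: [669.5, 176.5, 177.4]
tool_rot: [3.141, 0.001, 0.081]
force: [0.0, 0.6, 0.1]
width: 0.1
gripper_force: 0.0
```

Call:
{"method": "move_arm", "body": {
  "targets": "-1 0 0 2.5 0 0 0;-1 0 0 2.5 0 0 0;-1 0 0 2.5 0 0 0;-1 0 0 1.5 0 0 0;-1 0 0 0 0 0 0"
}}

```text
clock: 9.28
eef_pos: [665.6, 177.0, 83.8]
tool_rot: [3.141, 0.008, 0.08]
force: [-0.8, 0.2, -0.4]
width: 0.1
gripper_force: 0.0
```

```bash
python3 - <<'E'
from h import *
s=read_state();p=s['eef_pos'];a=np.radians(184.7);v=p[:2]-[517,240]
print(s['clock'],p,s['tool_rot'],s['width'],'cradle',v@[np.cos(a),np.sin(a)],v@[-np.sin(a),np.cos(a)])
D=[grab(n)['color'][...,::-1] for n in('scene','wrist')]
cv2.imwrite('pics/m5.png',np.hstack([D[1][:,130:510],cv2.resize(D[0][180:480,340:560],(352,480))]))
E
```

```text
9.2833 [665.6034482  177.02649063  83.7529594 ] [3.1408843  0.00755974 0.08034632] 0.07208361245475947 cradle -142.94379684199407 74.93809874471722
```

View pics/m5.png

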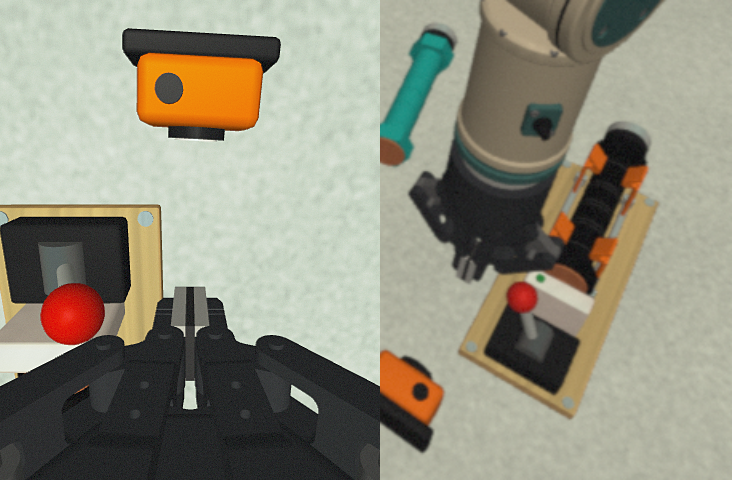

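The shut fingers stand beside the ball (72,314) with clear space between. Push along tool -y.

Call:
{"method": "move_arm", "body": {
  "targets": "-1 0 -1 0 0 0 0;-1 0 -1 0 0 0 0;-1 0 -1 0 0 0 0;-1 0 -1 0 0 0 0;-1 0 -1 0 0 0 0"
}}

```text
clock: 9.8
eef_pos: [665.5, 228.2, 90.2]
tool_rot: [-3.142, -0.003, 0.081]
force: [0.1, -2.8, 0.7]
width: 0.2
gripper_force: 0.7
```

Call:
{"method": "move_arm", "body": {
  "targets": "-1 0 -1 0 0 0 0;-1 0 -0.7 0 0 0 0;-1 0 -0.7 0 0 0 0;-1 0 -0.4 0 0 0 0;-1 0 0 0 0 0 0"
}}

```text
clock: 10.22
eef_pos: [661.6, 256.4, 87.7]
tool_rot: [-3.141, 0.001, 0.082]
force: [0.4, -0.1, 0.2]
width: -0.4
gripper_force: 0.0
```

```bash
python3 - <<'E'
from h import *
s=read_state();p=s['eef_pos'];a=np.radians(184.7);v=p[:2]-[517,240]
print(s['clock'],p,s['force'],'cradle',v@[np.cos(a),np.sin(a)],v@[-np.sin(a),np.cos(a)])
D=[grab(n)['color'][...,::-1] for n in('scene','wrist')]
cv2.imwrite('pics/m6.png',np.hstack([D[1][:,130:510],cv2.resize(D[0][180:480,340:560],(352,480))]))
E
```

```text
10.2167 [661.5568581  256.42242316  87.72612092] [ 0.37151781 -0.060964    0.21492997] cradle -145.41639816206734 -4.522427535929494
```

View pics/m6.png

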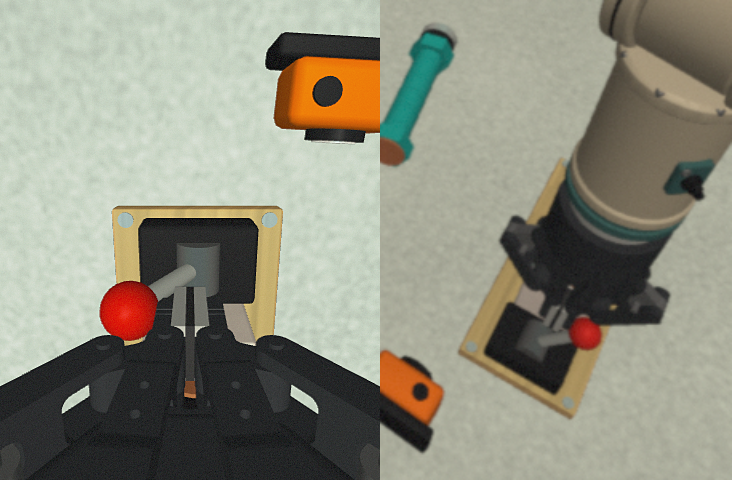

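The ball is now on the -y side at (129,311), nearly at the end. I'll nudge on until the stop is felt.

Call:
{"method": "move_arm", "body": {
  "targets": "-1 0 -0.3 0 0 0 0;-1 0 -0.3 0 0 0 0;-1 0 -0.2 0 0 0 0;-1 0 0 0 0 0 0"
}}

```text
clock: 10.65
eef_pos: [662.0, 257.7, 88.3]
tool_rot: [3.135, 0.0, 0.078]
force: [-0.2, -7.1, 1.1]
width: -0.1
gripper_force: 3.5
```

```bash
python3 - <<'E'
from h import *
s=read_state();print(s['eef_pos'],s['force'])
a=np.radians(184.7);O=np.array([517,240,0]);ex=np.array([np.cos(a),np.sin(a),0]);ey=np.array([-ex[1],ex[0],0])
P=[]
for n in('scene','wrist'):
    d=grab(n); hh=cv2.cvtColor(d['color'],cv2.COLOR_RGB2HSV).astype(int)
    m=(((hh[...,0]<5)|(hh[...,0]>175))&(hh[...,1]>180)&(hh[...,2]>80)).astype(np.uint8)
    k,l,st,ce=cv2.connectedComponentsWithStats(m); i=1+np.argmax(st[1:,4]); q=onz(d,ce[i],93)-O
    print(n,ce[i],st[i],q@ex,q@ey)
E
```

```text
[662.02159432 257.74590846  88.28886963] [-0.22393937 -7.12562087  1.06786659]
scene [468.11151079 388.34892086] [459 379  19  19 278] -145.8587598732283 -31.762452881799625
wrist [261.53855569 310.41574867] [ 235  282   56   59 2451] -145.3023236907916 -32.73097097763908
```

The stop is felt (7 N) and the ball sits at y ≈ -32, 93 mm up, so the lever is fully on. Now I'll back off, lift clear and check.

Call:
{"method": "move_arm", "body": {
  "targets": "-1 0 0.8 0 0 0 0;-1 0 1 0 0 0 0;-1 0 0.5 -2 0 0 0;-1 0 0 -4 0 0 0;-1 0 0 -4 0 0 0"
}}

```text
clock: 11.17
eef_pos: [662.3, 239.0, 187.9]
tool_rot: [3.141, 0.004, 0.079]
force: [1.0, 0.8, 1.5]
width: 0.1
gripper_force: 0.0
```

Call:
{"method": "move_arm", "body": {
  "targets": "-1 3 0 -2 0 0 0;-1 3 0 0 0 0 0;-1 3 0 0 0 0 0;-1 0 0 0 0 0 0;-1 0 0 0 0 0 0"
}}

```text
clock: 11.58
eef_pos: [753.9, 245.9, 207.3]
tool_rot: [3.141, 0.001, 0.08]
force: [-0.6, -0.1, -0.5]
width: -0.2
gripper_force: 0.0
```

```bash
python3 - <<'E'
from h import *
s=read_state();print(s['clock'],s['eef_pos'],s['force'])
a=np.radians(184.7);O=np.array([517,240,0]);ex=np.array([np.cos(a),np.sin(a),0]);ey=np.array([-ex[1],ex[0],0])
d=grab('scene'); hh=cv2.cvtColor(d['color'],cv2.COLOR_RGB2HSV).astype(int)
m=(((hh[...,0]<5)|(hh[...,0]>175))&(hh[...,1]>180)&(hh[...,2]>80)).astype(np.uint8)
k,l,st,ce=cv2.connectedComponentsWithStats(m); i=1+np.argmax(st[1:,4]); q=onz(d,ce[i],93)-O; print(ce[i],st[i],q@ex,q@ey)
cv2.imwrite('pics/m7.png',d['color'][...,::-1])
E
```

```text
11.5833 [753.85389571 245.91535816 207.31772068] [-0.6384212  -0.14919405 -0.51340636]
[468.54545455 396.63636364] [466 396   7   2  11] -156.27647603262045 -35.973056941461415
```

View pics/m7.png

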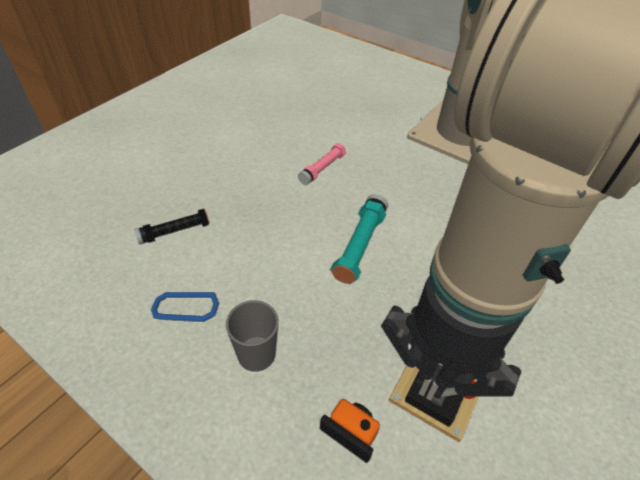

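The bystanders are untouched, but the arm hides the cradle. I'll step aside and verify by numbers.

Call:
{"method": "move_arm", "body": {
  "targets": "-1 -2 3.5 -0.5 0 0 0;-1 -2 3.5 -0.5 0 0 0;-1 -2 3.5 -0.5 0 0 0;-1 -2 3.5 -0.5 0 0 0;-1 -2 3.5 -0.5 0 0 0"
}}

```text
clock: 12.05
eef_pos: [664.8, 64.1, 233.6]
tool_rot: [-3.14, 0.001, 0.081]
force: [1.4, -0.9, -0.1]
width: -0.2
gripper_force: 0.0
```

Call:
{"method": "move_arm", "body": {
  "targets": "-1 -2 3.5 0 0 0 0;-1 -2 3 0 0 0 0;-1 0 0 0 0 0 0;-1 0 0 0 0 0 0;-1 0 0 0 0 0 0"
}}

```text
clock: 12.47
eef_pos: [632.4, -1.8, 233.5]
tool_rot: [-3.139, -0.0, 0.081]
force: [0.3, 0.6, 0.3]
width: -0.0
gripper_force: 0.0
```

```bash
python3 - <<'E'
from h import *
s=read_state();print(s['clock'],s['eef_pos'],s['force'])
a=np.radians(184.7);O=np.array([517,240,0]);ex=np.array([np.cos(a),np.sin(a),0]);ey=np.array([-ex[1],ex[0],0])
w=lambda x,y,z:O+x*ex+y*ey+np.array([0,0,z])
for n in('scene','top'):
    d=grab(n,n+'9.png'); hh=cv2.cvtColor(d['color'],cv2.COLOR_RGB2HSV).astype(int)
    m=(((hh[...,0]<5)|(hh[...,0]>175))&(hh[...,1]>180)&(hh[...,2]>80)).astype(np.uint8)
    k,l,st,ce=cv2.connectedComponentsWithStats(m)
    for i in range(1,k):
        if st[i,4]>40: q=onz(d,ce[i],93)-O; print(n,'red',ce[i],st[i],q@ex,q@ey)
    print(n,'expect ball',proj(d,w(-145,-31,93)))
    if n=='top':
        for x in (-30,-15,0,15,30):   # tube edges across y at axis height
            ys=np.arange(-30,31,.5); px=proj(d,[w(x,y,56) for y in ys]).round().astype(int)
            v=hh[px[:,1].clip(0,479),px[:,0].clip(0,639),2]; dk=ys[v<60]; print(x,(dk.min(),dk.max()) if len(dk) else None)
E
```

```text
12.4667 [632.39181273  -1.75353918 233.47766462] [0.30814055 0.58847167 0.29176861]
scene red [467.92387543 388.16955017] [459 379  19  19 289] -145.75697311962585 -31.473845045038
scene expect ball [[467.76862984 387.50842994]]
top expect ball [[142.80794863 173.5559483 ]]
-30 None
-15 None
0 None
15 None
30 None
```

The lever is at its stop (ball y = -31.5) and the flashlight was seen home after release and not touched since. Handing in.

```bash
python3 -c "
from h import *
print(order.finish_job())"
```

```text
the job is handed in; nothing more can be done
None
```

I handed the job in at about 12.5 s of the 48 s, and no verdict came back: the black flashlight is snapped home with its copper tail to the pad, last seen right after release because the arm hid it at the final check, the lever is fully on, and the cup, headlamp and carabiner are where they were.

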